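# Switch the bench supply to the green range

## Task

The grey bench supply on the desk is still on its red range: of its three interlocked keys the red one is latched down. Press the green key fully home so that it latches and the red key pops up, leaving the white key unpressed, then let go and move clear.

Things in the scene. Friction and masses are not known exactly. Their poses are not given: they have to be found in the camera images.
- green_key_top (a point): Centre of the top face of the green plastic key cap; moves with it. Cap 34 mm (x) by 30 mm (y); z up, x to the back of the box. It is one of three equal caps (red, green, white, any order) in a row along y, 54 mm centre to centre, on top of a grey box fixed on the desk. A cap that is up stands 18 mm above the box's deck, a latched one 8 mm. All else on the deck is under 4 mm high.
- green_key (a joint): How far the green key is pressed straight down, m: 0 up (its start), 0.010 fully home, at a hard stop. Springs snap every key to the nearer end of its travel. The interlock lets any two keys together be down by 13 mm at most, so pressing one home drives the latched one past its middle, and it pops up; the pressed key stays down. The press takes 3 to 5 N.
- red_key (a joint): How far the red key (same size and travel) is down, m, counted from its latched start: 0 is latched, -0.010 is fully up. The box is 230 mm wide (y) by 150 mm deep (x), its deck 56 mm above the desk; the row of keys lies 34 mm from the deck's middle towards the front, the side nearer the robot. Loose things round the box are lower than its deck.
- white_key (a joint): How far the white key (same size and travel) is pressed down, m: it starts up at 0 and is to stay up.

How it is judged:
By the outcome, as a careful person would: the job done as asked, in the order asked, and still so for the second after the job is handed in, with the robot touching nothing.
It also fails if it takes over 24 s, if anything falls off the work surface, if the arm or the gripper's body presses on something with over 40 N, if the wrist force passes 120 N, or if a joint passes its speed limit or range.

## Robot

A 6-joint arm with a two-finger parallel gripper is mounted at the origin on a cart in front of the work surface, level with it; the furniture and walls round the work are solid. World frame = base frame: x ahead of the robot, y to its left, z up, the work surface at z = 0. Lengths are in mm, angles in degrees, forces in N, time in s.
With the tool pointing down it reaches from about 275 to 725 mm from the base axis. Payload 5.6 kg.
Tool frame: the origin (TCP) lies midway between the tips of the shut fingers; the grasp point (between the pads) lies 19 mm behind it; z points along the fingers, y is the line along which they close (so a half turn about z gives the same grasp; the last joint's range is limited). The gripper opens to 85 mm and grips with 20 to 120 N. Pads are 22 mm wide; open, the fingers measure 114 mm over their backs; the gripper's body (76 mm by 85 mm) begins 54 mm behind the grasp point. The pads swing forward as they close: fully open they stand 13 mm farther back than shut.
Start: joints at [93.656, 14.616, 6.199, 0, -81.583, -16.306], TCP at [120.428, 536.647, 231.283] pointing down, gripper open.
Joint ranges: [-168.99, 168.99], [-69.2, 112.95], [-62.41, 85.93], [-164.36, 98.24], [-168.68, -3.75], [-174.98, 174.98]. Speed limits (degrees/s): [147.25, 147.25, 180, 180, 180, 180].

## Interface

Orientations are given as a 3x3 rotation matrix whose columns are the frame's x, y, z axes.
In Python, from rig import * gives the robot as it stands.
- The arm moves only by the tool move_arm, never from a script. Its argument "steps" is a list of rows, each an object with "delta_pos": the shift along the tool's x, y, z as a fraction of full scale, a list of three; "angular": the turn, a rotation vector about the tool's x, y, z as a fraction of full scale, a list of three; "hand": the closure, from -1 (fully open) to 1 (shut). A call has 1 to 12 rows; each row is the pose to reach, as a shift and turn from the pose commanded when the call began, along the tool's axes at that moment; what a row does not reach only later rows make up. Full scale, the value 1, is 0.1 m for a shift and 45 degrees for a turn. A row lasts 1/8 s, in which the tool goes at most 62.5 mm and 10.7 degrees, less where a joint would pass 70% of its speed; a pose out of reach is approached as far as the arm can. A call with a number of a shift or a turn outside -1 to 1 is refused whole. A call with a gripper value outside its range is refused whole. The fingers move at their own pace and stop on an object; the grip force is fixed at half the most. Time passes only in rows, so rows that repeat a pose let the fingers close. It gives the time, the measured TCP pose, the force, the opening and the grip force at its end, in the units of the state.
- observe(): the state, without advancing time (a new reading comes with each control period).
- camera(name): name is "side" or "top"; returns a dict with "frame" (400x640x3 uint8, red, green, blue), "fov_y" (degrees; the focal length in pixels is half the picture's height over the tangent of half this angle, whatever the lens; pixels are square), "cx", "cy" (the principal point, pixels), "extrinsics" (4x4, takes a point from camera to world coordinates). Camera axes: x right, y down, z forward; pixel columns grow to the right and rows downward; lengths in mm; the calibration is good to about 2 mm. A picture is of the moment at which its call begins. There is no depth.
- sign_off(): hands the job in; it is judged then, once.
The state is a dict: "clock": time; "joints": joint angles; "qd": joint speeds; "effort": joint torques, N m; "tool_pos": TCP position; "tool_rot": TCP orientation; "force": force on the tool from outside, world axes, zero at the start; "ft_torque": the same for the moment, N m; "width": finger opening in mm; "grip_force": force on a finger pad.
Only numpy, scipy, OpenCV 4.12 (cv2) and the standard library are available. Lean on these libraries where they do the work, as an engineer would, in place of code of your own. Each camera call takes 0.05 s, during which the arm holds its last target. There are 200 camera calls.

## Working session

There is one attempt and no reset: what is moved stays moved. The work goes in short steps, Python scripts to look and compute and a tool call to move; the robot and the scene stay as the last step left them, time stands still between calls to the robot, and variables do not carry over. Pictures are saved under pics/ and viewed, at most 10 in all, crops included, and the job is handed in when it is done.

Besides the shell and the picture viewer there is one more tool, called after "Request:" as name(argument=value, ...), one argument or row to a line, values as JSON. move_arm: Moves the arm, as the interface text tells. Its arguments: {"type":"object","properties":{"steps":{"type":"array","items":{"type":"object","properties":{"delta_pos":{"type":"array","items":{"type":"number","minimum":-1,"maximum":1}},"angular":{"type":"array","items":{"type":"number","minimum":-1,"maximum":1}},"hand":{"type":"number"}}}}},"required":["steps"]}

```bash
mkdir -p pics
cat > h.py <<'E'
from rig import *
import numpy as np, cv2
def cam(n,fn):
    c=camera(n); cv2.imwrite('pics/'+fn,c['frame'][:,:,::-1]); np.savez(fn+'.npz',**c); return c
def ray(c,u,v):
    f=200/np.tan(np.radians(float(c['fov_y'])/2)); E=np.array(c['extrinsics'])
    d=E[:3,:3]@np.array([(u-c['cx'])/f,(v-c['cy'])/f,1]); return E[:3,3],d
def onz(c,u,v,z):
    o,d=ray(c,u,v); return o+d*(z-o[2])/d[2]
E
python3 - <<'E'
from h import *
for n in('top','side'):
    c=cam(n,n+'1.png'); print(n,c['fov_y'],c['cx'],c['cy'],np.round(c['extrinsics'],2).tolist())
s=observe(); print(s['clock'],s['tool_pos'],np.round(s['tool_rot'],3).tolist(),s['width'],s['force'])
E
```

```text
top 44.78485349577147 316.760159620925 194.0971055641532 [[0.01, -0.99, 0.11, 426.39], [-1.0, -0.01, 0.01, 72.83], [-0.01, -0.11, -0.99, 935.47], [0.0, 0.0, 0.0, 1.0]]
side 55.776589973779 311.5890672508522 200.70557391617922 [[-0.96, -0.13, 0.24, 298.64], [-0.27, 0.51, -0.82, 765.85], [-0.01, -0.85, -0.53, 551.66], [0.0, 0.0, 0.0, 1.0]]
0.1 [120.3203275  536.24412547 230.46809289] [[0.976, -0.219, -0.0], [-0.219, -0.976, -0.002], [0.0, 0.002, -1.0]] 85.38787091772961 [0.36813656 1.02602058 1.05187948]
```

View pics/top1.png

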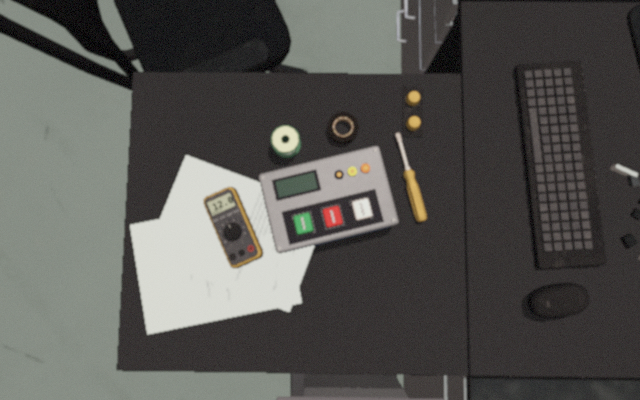

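View pics/side1.png

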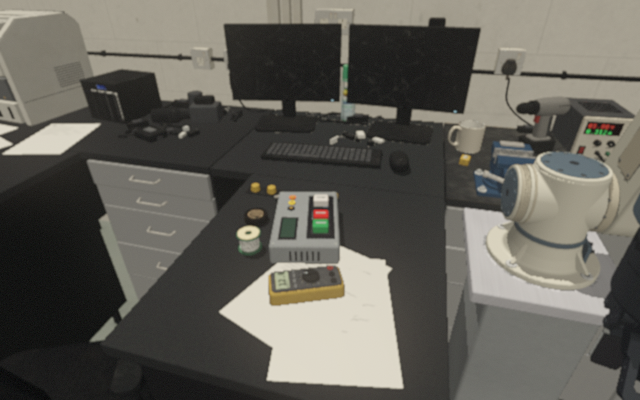

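The top view shows the box with its keys in a row: green at about (304,223), red at (333,216) and white at (362,209). The side view shows green nearest the camera at about (320,227).

Run:
```python
from h import *
L={}
for n,z0 in(('top',0),('side',0)):
    c=dict(np.load(n+'1.png.npz')); h=cv2.cvtColor(c['frame'],cv2.COLOR_RGB2HSV)
    roi=np.zeros(h.shape[:2],np.uint8)
    if n=='top': roi[190:245,285:380]=1
    else: roi[190:240,305:335]=1
    for k,lo,hi,z in(('g',(45,90,50),(85,255,255),74),('r',(170,110,90),(180,255,255),64),('w',(0,0,165),(180,45,255),74)):
        m=cv2.inRange(h,lo,hi)*roi
        if k=='r': m|=cv2.inRange(h,(0,110,90),(6,255,255))*roi
        nn,lab,st,ce=cv2.connectedComponentsWithStats(m); i=1+np.argmax(st[1:,4])
        cnt=cv2.findContours((lab==i).astype(np.uint8),0,2)[0][0]; r=cv2.minAreaRect(cnt)
        print(n,k,st[i],np.round(r[0],1),np.round(r[1],1),r[2].__round__(1),np.round(onz(c,*r[0],z),1))
        L[n,k]=ray(c,*r[0])
for k in 'grw':
    (o1,d1),(o2,d2)=L['top',k],L['side',k]
    t=np.linalg.lstsq(np.c_[d1,-d2],o2-o1,rcond=None)[0]; print(k,np.round(o1+d1*t[0],1),np.round(o2+d2*t[1],1))
```

```text
top g [294 213  19  22 273] [302.8 223.4] [19.4 17.7] 77.5 [471.1 108.2  74. ]
top r [322 205  21  23 302] [332.1 216.1] [19.6 17.7] 76.0 [485.4  56.1  64. ]
top w [285 190  80  20 612] [323.4 194.8] [10.4 81.3] 76.7 [522.6  72.2  74. ]
side g [312 219  17  14 194] [320.  225.5] [13. 16.] 90.0 [471.6 119.8  74. ]
side r [313 209  16   9 124] [320.5 213. ] [ 8. 15.] 90.0 [486.9  57.7  64. ]
side w [314 193  14  12 155] [320.5 198.5] [11. 13.] 90.0 [499.2  11.   74. ]
g [471.5 108.5  66. ] [474.4 109.2  66.1]
r [485.4  56.1  63. ] [487.2  56.5  63.1]
w [518.3  72.3 112.4] [484.7  65.7 108.6]
```

Request:
move_arm(
  steps=[
    {"delta_pos":[0.44,0.34,0],"angular":[0,0,0],"hand":1},
    {"delta_pos":[0.87,0.68,0],"angular":[0,0,0],"hand":1},
    {"delta_pos":[0.87,0.68,0],"angular":[0,0,0],"hand":1},
  ],
)

```text
clock: 0.48
tool_pos: [191.9, 448.9, 231.6]
tool_rot: [[0.975, -0.222, 0.0], [-0.222, -0.975, -0.0], [0.0, 0.0, -1.0]]
force: [-0.6, 0.9, 0.5]
width: 32.3
grip_force: 0.0
```

Request:
move_arm(
  steps=[
    {"delta_pos":[0.44,0.34,0],"angular":[0,0,0],"hand":1},
    {"delta_pos":[0.87,0.68,0],"angular":[0,0,0],"hand":1},
    {"delta_pos":[0.87,0.68,0],"angular":[0,0,0],"hand":1},
  ],
)

```text
clock: 0.85
tool_pos: [261.6, 364.0, 231.4]
tool_rot: [[0.975, -0.222, 0.0], [-0.222, -0.975, -0.0], [0.0, 0.0, -1.0]]
force: [-0.0, 0.8, 0.5]
width: -0.1
grip_force: 0.0
```

Request:
move_arm(
  steps=[
    {"delta_pos":[0.44,0.34,0],"angular":[0,0,0],"hand":1},
    {"delta_pos":[0.87,0.68,0],"angular":[0,0,0],"hand":1},
    {"delta_pos":[0.87,0.68,0],"angular":[0,0,0],"hand":1},
  ],
)

```text
clock: 1.23
tool_pos: [331.5, 279.0, 231.1]
tool_rot: [[0.975, -0.223, -0.0], [-0.223, -0.975, -0.0], [-0.0, 0.001, -1.0]]
force: [-0.9, 0.1, 0.6]
width: 0.2
grip_force: 0.0
```

Request:
move_arm(
  steps=[
    {"delta_pos":[0.44,0.34,0],"angular":[0,0,0],"hand":1},
    {"delta_pos":[0.87,0.68,0],"angular":[0,0,0],"hand":1},
    {"delta_pos":[0.87,0.68,0],"angular":[0,0,0],"hand":1},
  ],
)

```text
clock: 1.6
tool_pos: [401.6, 193.9, 230.8]
tool_rot: [[0.975, -0.223, -0.001], [-0.223, -0.975, -0.001], [-0.001, 0.001, -1.0]]
force: [-0.4, 0.6, 0.6]
width: -0.3
grip_force: 0.0
```

Request:
move_arm(
  steps=[
    {"delta_pos":[0.44,0.34,0],"angular":[0,0,-0.2],"hand":1},
    {"delta_pos":[0.87,0.68,0],"angular":[0,0,-0.4],"hand":1},
    {"delta_pos":[0.87,0.68,0],"angular":[0,0,-0.62],"hand":1},
    {"delta_pos":[0.87,0.68,0],"angular":[0,0,-0.62],"hand":1},
  ],
)

```text
clock: 2.1
tool_pos: [470.4, 110.7, 230.8]
tool_rot: [[0.965, 0.262, -0.001], [0.262, -0.965, 0.0], [-0.001, -0.0, -1.0]]
force: [-0.8, -0.4, 0.2]
width: 0.0
grip_force: 0.0
```

Request:
move_arm(
  steps=[
    {"delta_pos":[0.01,0.02,0.5],"angular":[0,0,0],"hand":1},
    {"delta_pos":[0.01,0.02,1.0],"angular":[0,0,0],"hand":1},
    {"delta_pos":[0.01,0.02,1.0],"angular":[0,0,0],"hand":1},
  ],
)

```text
clock: 2.48
tool_pos: [468.9, 108.2, 128.3]
tool_rot: [[0.965, 0.261, -0.007], [0.261, -0.965, -0.003], [-0.008, 0.001, -1.0]]
force: [-0.8, -0.3, 1.4]
width: 0.1
grip_force: 0.0
```

Request:
move_arm(
  steps=[
    {"delta_pos":[0,0,0.2],"angular":[0,0,0],"hand":1},
    {"delta_pos":[0,0,0.4],"angular":[0,0,0],"hand":1},
    {"delta_pos":[0,0,0.4],"angular":[0,0,0],"hand":1},
  ],
)

```text
clock: 2.85
tool_pos: [472.2, 108.9, 92.5]
tool_rot: [[0.965, 0.263, 0.001], [0.263, -0.965, -0.0], [0.001, 0.0, -1.0]]
force: [0.5, 0.5, 0.1]
width: -0.3
grip_force: 0.0
```

Run:
```python
from h import *
a=[cv2.resize(cam(n,n+'2.png')['frame'][y:y+130,x:x+130,::-1],None,fx=3,fy=3,interpolation=2) for n,x,y in(('top',265,150),('side',255,130))]
cv2.imwrite('pics/c2.png',np.hstack(a))
s=observe(); print(s['clock'],s['tool_pos'],s['force'])
```

```text
2.95 [473.12973852 108.99926306  93.43608034] [ 0.16625289 -0.88511892 -0.75080741]
```

View pics/c2.png

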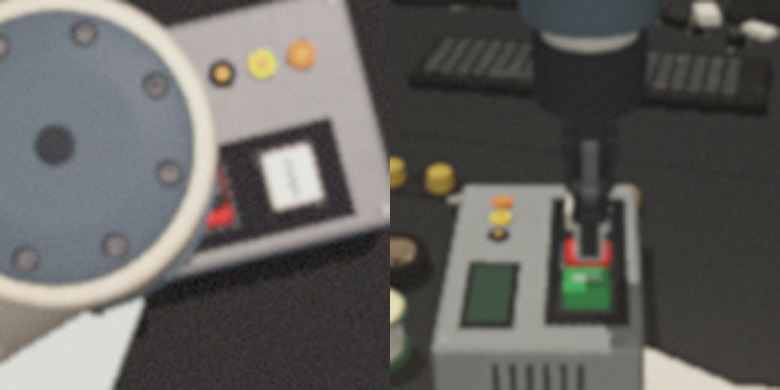

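The tip hovers just above the green cap in the side view (crop about (590,258)), centred on it in x and clear of the red and white caps. I'll press down gently.

Request:
move_arm(
  steps=[
    {"delta_pos":[0,0,0.08],"angular":[0,0,0],"hand":1},
    {"delta_pos":[0,0,0.14],"angular":[0,0,0],"hand":1},
    {"delta_pos":[0,0,0.17],"angular":[0,0,0],"hand":1},
    {"delta_pos":[0,0,0.2],"angular":[0,0,0],"hand":1},
    {"delta_pos":[0,0,0.22],"angular":[0,0,0],"hand":1},
    {"delta_pos":[0,0,0.22],"angular":[0,0,0],"hand":1},
  ],
)

```text
clock: 3.7
tool_pos: [471.8, 107.9, 69.2]
tool_rot: [[0.965, 0.263, -0.0], [0.263, -0.965, -0.0], [-0.0, 0.0, -1.0]]
force: [-0.3, 0.0, 1.5]
width: 0.1
grip_force: 0.7
```

Request:
move_arm(
  steps=[
    {"delta_pos":[0,0,0.02],"angular":[0,0,0],"hand":1},
    {"delta_pos":[0,0,0.04],"angular":[0,0,0],"hand":1},
    {"delta_pos":[0,0,0.04],"angular":[0,0,0],"hand":1},
  ],
)

```text
clock: 4.08
tool_pos: [471.8, 108.0, 65.0]
tool_rot: [[0.965, 0.263, -0.0], [0.263, -0.965, -0.0], [-0.0, -0.0, -1.0]]
force: [-0.1, 0.5, -1.5]
width: 0.0
grip_force: 0.0
```

Request:
move_arm(
  steps=[
    {"delta_pos":[0,0,0.01],"angular":[0,0,0],"hand":1},
    {"delta_pos":[0,0,0.02],"angular":[0,0,0],"hand":1},
    {"delta_pos":[0,0,0.02],"angular":[0,0,0],"hand":1},
  ],
)

```text
clock: 4.45
tool_pos: [472.1, 108.0, 64.1]
tool_rot: [[0.965, 0.263, 0.001], [0.263, -0.965, 0.0], [0.001, 0.0, -1.0]]
force: [-3.0, 0.3, 6.8]
width: 0.2
grip_force: 3.3
```

Request:
move_arm(
  steps=[
    {"delta_pos":[0,0,0.01],"angular":[0,0,0],"hand":1},
    {"delta_pos":[0,0,0.01],"angular":[0,0,0],"hand":1},
  ],
)

```text
clock: 4.7
tool_pos: [472.1, 108.0, 64.0]
tool_rot: [[0.965, 0.264, 0.001], [0.264, -0.965, 0.0], [0.001, 0.0, -1.0]]
force: [-5.6, -0.8, 13.5]
width: 0.1
grip_force: 7.1
```

Run:
```python
from h import *
c=cam('side','side3.png'); cv2.imwrite('pics/c3.png',cv2.resize(c['frame'][170:260,265:355,::-1],None,fx=6,fy=6,interpolation=2))
```

```text
(no output)
```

View pics/c3.png

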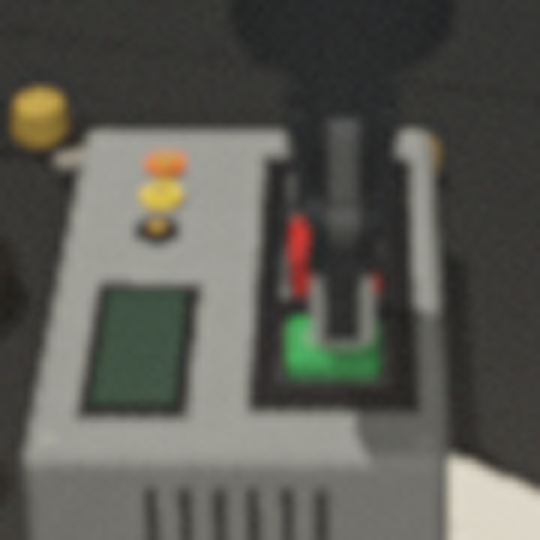

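The force climbs while z holds at 64.0, so the green key is on its hard stop. In the crop, green sits low at about (333,345) and red now stands higher behind the tip. I'll go straight up and then off to the side.

Request:
move_arm(
  steps=[
    {"delta_pos":[0,0,-0.05],"angular":[0,0,0],"hand":1},
    {"delta_pos":[0,0,-0.4],"angular":[0,0,0],"hand":1},
    {"delta_pos":[0,0,-1.0],"angular":[0,0,0],"hand":1},
    {"delta_pos":[0,0,-1.0],"angular":[0,0,0],"hand":1},
  ],
)

```text
clock: 5.25
tool_pos: [474.9, 109.1, 167.1]
tool_rot: [[0.965, 0.264, 0.01], [0.264, -0.965, 0.004], [0.01, -0.001, -1.0]]
force: [-0.1, 0.0, 0.0]
width: -0.1
grip_force: 0.0
```

Request:
move_arm(
  steps=[
    {"delta_pos":[-0.5,-0.5,-0.3],"angular":[0,0,0],"hand":1},
    {"delta_pos":[-0.9,-0.9,-0.6],"angular":[0,0,0],"hand":1},
    {"delta_pos":[-0.9,-0.9,-0.6],"angular":[0,0,0],"hand":1},
    {"delta_pos":[-0.9,-0.9,-0.6],"angular":[0,0,0],"hand":1},
  ],
)

```text
clock: 5.75
tool_pos: [361.1, 171.6, 222.3]
tool_rot: [[0.964, 0.265, 0.001], [0.265, -0.964, 0.001], [0.001, -0.001, -1.0]]
force: [-1.1, -0.4, -0.5]
width: -0.5
grip_force: 0.0
```

Run:
```python
from h import *
a=[cv2.resize(cam(n,n+'4.png')['frame'][y:y+100,x:x+100,::-1],None,fx=4,fy=4,interpolation=2) for n,x,y in(('top',290,150),('side',265,165))]
cv2.imwrite('pics/c4.png',np.hstack(a))
s=observe(); print(s['clock'],s['tool_pos'],s['force'])
```

```text
5.85 [361.52492843 170.75971429 221.24421325] [ 1.2082308   0.03039193 -0.34657922]
```

View pics/c4.png

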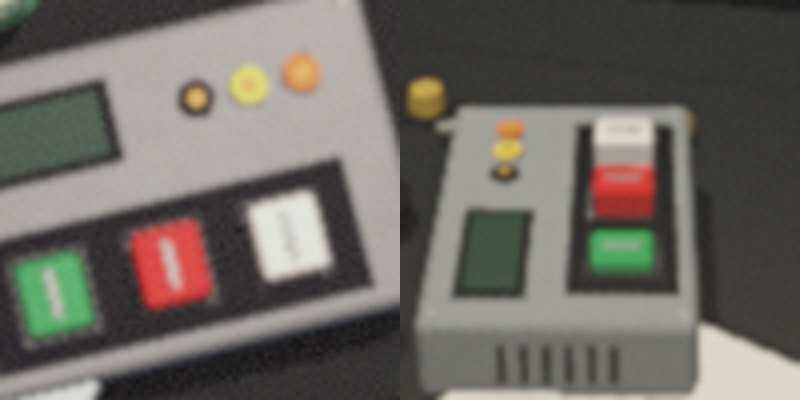

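The side crop shows green low at about (622,250), red standing up at about (623,190) and white still up at about (623,145). The arm is clear of everything.

```bash
python3 -c "
from rig import *
print(sign_off())"
```

```text
the job is handed in; nothing more can be done
None
```

The green key is latched fully home, the red key has popped up, the white key stayed up, the arm is clear, and the job was handed in at about 6 s.

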